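Book off a patched walnut offcut on the stroke counter

TASK

Lay the walnut offcut flat on the cork pad, tape side up, setting it down rather than dropping it. Then count it: reach in under the riser's shelf edge, swing the blue-knobbed counter lever all the way to its stop, and let it go so that it springs fully home. Leave the red counter alone, do not knock the riser and do not disturb the tins, tape dispenser or putty knife.

Things in the scene. Friction and masses are not known exactly. Their poses are not given: they have to be found in the camera images.
- block: walnut offcut, dark brown bar 110 (its x) x 40 (its y) x 22 mm (z), about 70 g, loose on the table with a blue tape patch on its upper face; origin at its centre, 11 mm up
- pad: thin cork pad fixed to the table, 150 (x) x 120 (y) x 4 mm thick; origin at the centre of its underside, on the table; upper face at 4 mm
- riser: plywood bench riser fixed to the table over both counters; origin on the table, half-way between the two pivots; -x points out of its front towards the robot, y along its width. Shelf 310 mm wide, z 150 to 165 mm, from x = -45 (front edge) to +90 mm; tins on it reach 225 mm. Side panels at y = +-149 mm, from x = +5 mm back. Pivots at x = 0, y = +80 and -80 mm; which colour is on which side varies
- shelf_lip (a point): middle of the upper front edge of the riser's shelf: a lip 310 mm wide and 10 mm thick, 200 mm above the table, its lower edge at 150 mm. The knobs stand only 16 to 25 mm in front of it and lower, so an upright gripper's body strikes it: lean the tool 30 to 45 degrees, fingers pointing down and towards the riser's +x
- lever_blue (a joint): the sprung lever of the blue counter, hinge about the vertical through pivot_blue: 0 = home, 1.05 rad = its stop, growing counter-clockwise seen from above. A spring always drives it home (knob needs about 1.5 N to start, 4.5 N at the stop); let go, it snaps back to 0 in well under a second
- knob_blue (a point): centre of the blue knob at the end of the blue lever: upright post 14 mm across, 40 mm tall, z 71 to 111 mm; the flat lever arm is below it, upper face at 71 mm. Moves with the lever, 70 mm from pivot_blue. In the riser's axes it starts 61 mm to -x and 35 mm to +y of the pivot, passes 70 mm to -x, and ends at the stop 61 mm to -x and 35 mm to -y
- pivot_blue (a point): point on the vertical pivot axis of the blue counter's lever, at knob height (91 mm above the table); the grey counter case under it is 60 x 64 mm and 62 mm tall, bolted down
- lever_red (a joint): the sprung lever of the red counter, hinge about the vertical through pivot_red: 0 = home, 1.05 rad = its stop, growing counter-clockwise seen from above. A spring always drives it home (knob needs about 1.5 N to start, 4.5 N at the stop); let go, it snaps back to 0 in well under a second. Leave it alone
- knob_red (a point): centre of the red knob at the end of the red lever: upright post 14 mm across, 40 mm tall, z 71 to 111 mm; the flat lever arm is below it, upper face at 71 mm. Moves with the lever, 70 mm from pivot_red. In the riser's axes it starts 61 mm to -x and 35 mm to +y of the pivot, passes 70 mm to -x, and ends at the stop 61 mm to -x and 35 mm to -y
- pivot_red (a point): point on the vertical pivot axis of the red counter's lever, at knob height (91 mm above the table); the grey counter case under it is 60 x 64 mm and 62 mm tall, bolted down
- tin_a_mid (a point): tin of wood filler, a steel cylinder 57 mm across and 60 mm tall with a light wood-coloured label, standing upright on the table; the point is its centre, 30 mm up. Leave it alone
- tin_b_mid (a point): tin of wood filler, a steel cylinder 57 mm across and 60 mm tall with a brick-red label, standing upright on the table; the point is its centre, 30 mm up. Leave it alone
- dispenser_mid (a point): tape dispenser, beige, 150 (x) x 60 (y) mm and 94 mm tall with a blue roll, loose on the table, 0.8 kg; the point is at mid-length and mid-width, 30 mm up. Leave it alone
- knife_mid (a point): putty knife with a dark wood handle and steel blade, 170 mm long along its x, 18 mm tall, lying on the table; the point is mid-length, 9 mm up. Leave it alone

How it is judged:
On the way, in this order (a step that is already met when the one before it is completed fails the run):
1. the offcut lies flat on the cork pad, tape up, let go (x of block in the frame of pad between -0.055 and 0.055 m and y of block in the frame of pad between -0.045 and 0.045 m and z of block in the frame of pad between 0.01 and 0.02 m and angle between block's own z axis and vertical below 0.12 rad and contact force between the fingers and block below 0.1 N and linear speed of block below 0.03 m/s), for 0.2 s.
2. the blue lever is at its stop (at least 0.97 of 1.05 rad) (value of joint lever_blue above 0.97 rad), for 0.1 s.
3. the blue lever has sprung home (value of joint lever_blue below 0.06 rad and x of block in the frame of pad between -0.055 and 0.055 m and y of block in the frame of pad between -0.045 and 0.045 m and z of block in the frame of pad between 0.01 and 0.02 m and angle between block's own z axis and vertical below 0.12 rad), for 0.2 s.
At the end, for the whole second after the job is handed in: The offcut lies still and released, flat on the cork pad with the tape up (its centre within 55 mm in x and 45 mm in y of the pad's centre in the pad's axes, tilt under 0.12 rad), after which the blue lever was swung to at least 0.97 rad and is back home (under 0.06 rad); the red lever is home (all of step 3 and contact force between the fingers and block below 0.1 N and linear speed of block below 0.03 m/s and value of joint lever_red below 0.06 rad and velocity of joint lever_blue below 0.1 rad/s); the robot touches nothing.
It fails at once if the red lever is moved more than 0.2 rad (value of joint lever_red above 0.2 rad).
It fails at once if the offcut is dropped (falls free at over 0.6 m/s) (linear speed of block above 0.6 m/s and contact force between the fingers and block below 0.1 N).
It fails at once if the robot knocks the riser (over 10 N) (contact force between any of the arm, the fingers and riser above 10 N).
It fails at once if a tin, the dispenser or the knife is shifted more than 25 mm (distance of any of tin_a_mid, tin_b_mid, dispenser_mid, knife_mid from where it was at the start of the episode above 0.025 m).
It also fails if it takes over 46 s, if anything falls off the work surface, if the arm or the gripper's body presses on something with over 40 N, if the wrist force passes 120 N, or if a joint passes its speed limit or range.

ROBOT

A 6-joint arm with a two-finger parallel gripper is mounted at the origin on the work surface. World frame = base frame: x ahead of the robot, y to its left, z up, the work surface at z = 0. Lengths are in m, angles in rad, forces in N, time in s.
With the tool pointing down it reaches from about 0.375 to 0.975 m from the base axis. Payload 3.8 kg.
Tool frame: the origin (TCP) lies on the mounting face of the last link; the fingertips stand 173 mm ahead of it and the grasp point (between the pads) lies 155 mm ahead of it; z points along the fingers, y is the direction in which the jaws open and shut (so a half turn about z gives the same grasp; the last joint's range is limited). The gripper opens to 85 mm and grips with 20 to 120 N. Pads are 22 mm wide; open, the fingers measure 114 mm over their backs; the gripper's body (76 mm by 85 mm) begins 54 mm behind the grasp point. The pads swing forward as they close: fully open they stand 13 mm farther back than shut.
Start: joints at [1.234, 0.264, 1.604, -0, 1.274, -0.037], TCP at [0.199, 0.645, 0.405] pointing down, gripper open.
Joint ranges: [-2.63, 2.63], [-0.94, 2.18], [0.31, 2.57], [-1.31, 4.45], [0, 2.66], [-2.55, 2.55]. Speed limits (rad/s): [2.57, 2.57, 3.14, 3.14, 3.14, 3.14].

INTERFACE

Orientations are given as a rotation vector (axis times angle).
In Python, from station import bot, grab_frame, camera_model, ticket gives the robot as it stands. The module is installed in compiled form; this text tells all that it offers.
- The arm moves only by the shell command python3 -m inch 'ROWS'. ROWS is JSON, one flat list of numbers, 7 for each row, row after row: the turn, a rotation vector about the tool's x, y, z in rad, then the shift along the tool's x, y, z in mm, then the finger opening in mm, from 0 to 85.4. In form: [rx, ry, rz, x, y, z, jaw, rx, ry, rz, x, y, z, jaw, ...]. A call has 1 to 5 rows; each row shifts and turns the pose as measured when the row begins, along the tool's axes as they then stand; what a row does not reach is not made up. A row lasts 1/8 s, in which the tool goes at most 62.5 mm and 10.7 degrees, less where a joint would pass 70% of its speed; a pose out of reach is approached as far as the arm can. A call with a gripper value outside its range is refused whole. The fingers move at their own pace and stop on an object; the grip force is fixed at half the most. Time passes only in rows, so rows that do not move let the fingers close. It gives the time, the measured TCP pose, the force and the opening at its end, in the units of the state.
- bot.state(): the state, without advancing time (a new reading comes with each control period).
- grab_frame(name): name is "side" or "top"; returns the picture (420x560x3 uint8, blue, green, red); there is no depth.
- camera_model(name): a dict with "mtx" (3x3 intrinsics, pixels), "k1" (the pictures are not rectified: a ray, as slopes to the right and down, at radius r is drawn at 1 + k1 r^2 times it, then the intrinsics apply), "extrinsics" (4x4, takes a point from camera to world coordinates). Camera axes: x right, y down, z forward; pixel columns grow to the right and rows downward; lengths in m; the calibration is good to about 2 mm. A picture is of the moment at which its call begins. camera_model takes no time and is no camera call.
- ticket.sign_off(): hands the job in, once; it reports no verdict.
The state is a dict: "time_s": time; "qpos": joint angles; "qd": joint speeds; "joint_torque": joint torques, N m; "tool_pos": TCP position; "tcp_rot": TCP orientation; "force": force on the tool from outside, world axes, zero at the start; "torque": the same for the moment, N m; "grip_width": opening from 0.0 (shut) to 1.0 (fully open).
Only numpy, scipy, OpenCV 4.12 (cv2) and the standard library are available. Lean on these libraries where they do the work, as an engineer would, in place of code of your own. Each camera call takes 0.05 s, during which the arm holds its last target. There are 200 camera calls.

## Working session

There is one attempt and no reset: what is moved stays moved. The work goes in short steps, Python scripts to look and compute and a shell command to move; the robot and the scene stay as the last step left them, time stands still between calls to the robot, and variables do not carry over. Pictures are saved under pics/ and viewed, about 8 in all and at most 12, crops included, and the job is handed in when it is done.

```bash
mkdir -p pics; python3 - <<'E'
from station import bot, grab_frame, camera_model
import cv2,numpy as np
for n in("top","side"):
    cv2.imwrite(f"pics/{n}0.png",grab_frame(n)); m=camera_model(n); print(n,np.round(m["mtx"],1).tolist(),m["k1"],np.round(m["extrinsics"],3).tolist())
s=bot.state(); print(s["time_s"],s["tool_pos"],s["tcp_rot"],s["grip_width"])
E
```

```text
top [[424.2, 0.0, 273.4], [0.0, 424.2, 206.6], [0.0, 0.0, 1.0]] -0.05875428579946952 [[-0.007, -0.995, 0.102, 0.484], [-1.0, 0.008, 0.011, -0.011], [-0.011, -0.102, -0.995, 1.047], [0.0, 0.0, 0.0, 1.0]]
side [[434.3, 0.0, 282.3], [0.0, 434.3, 212.9], [0.0, 0.0, 1.0]] -0.1080458156298468 [[0.938, -0.211, 0.274, 0.28], [-0.346, -0.586, 0.733, -0.779], [0.006, -0.783, -0.623, 0.79], [0.0, 0.0, 0.0, 1.0]]
0.1 [0.19923846 0.64458746 0.40347509] [-0.46915314 -3.1059707   0.00317192] 1.0023648471162994
```

View pics/top0.png

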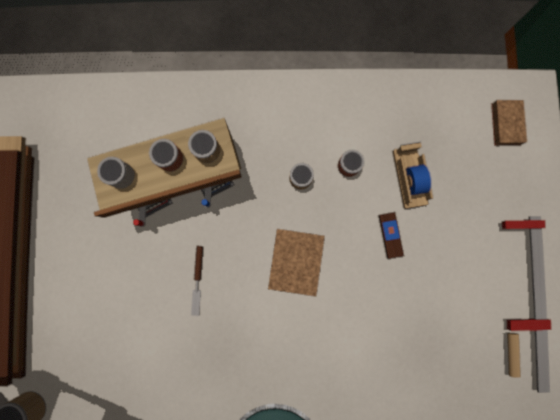

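View pics/side0.png

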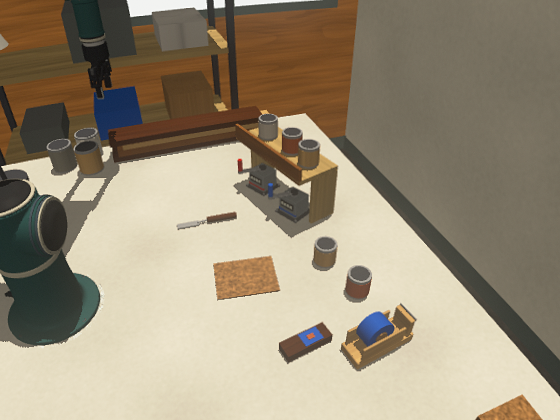

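Top view: block at about (391,235) with its tape up, pad (297,262), tins (302,175) and (351,162), dispenser (413,178), knife (198,280), riser (165,168). The blue knob is at (206,202) and the red knob at (138,222). The arm is outside the top view.

```bash
cat > h.py <<'E'
import cv2,numpy as np
from station import bot, grab_frame, camera_model
from scipy.spatial.transform import Rotation as R
def ray(n,px):
    m=camera_model(n);K=m["mtx"];E=np.array(m["extrinsics"])
    px=np.asarray(px,float).reshape(-1,1,2)
    u=cv2.undistortPoints(px,np.array(K,float),np.array([m["k1"],0,0,0.]),).reshape(-1,2)
    # refine for exact radial model
    d=np.c_[u,np.ones(len(u))]@E[:3,:3].T
    return E[:3,3],d
def plane(n,px,z):
    o,d=ray(n,px); return o+d*((z-o[2])/d[:,2])[:,None]
def tri(p1,p2,n1="top",n2="side"):
    o1,d1=ray(n1,p1);o2,d2=ray(n2,p2);d1=d1[0];d2=d2[0]
    t=np.linalg.lstsq(np.c_[d1,-d2],o2-o1,rcond=None)[0]
    a=o1+d1*t[0];b=o2+d2*t[1];return (a+b)/2,np.linalg.norm(a-b)
def blob(mask,box):
    x0,y0,x1,y1=box;m=np.zeros_like(mask);m[y0:y1,x0:x1]=mask[y0:y1,x0:x1]
    c=max(cv2.findContours(m,0,1)[0],key=cv2.contourArea);return c.reshape(-1,2).astype(float)
def rect(n,c,z):
    p=plane(n,c,z)[:,:2]; return cv2.minAreaRect((p*1000).astype(np.float32))
def mean(c): 
    m=cv2.moments(c.astype(np.float32).reshape(-1,1,2)); return [m["m10"]/m["m00"],m["m01"]/m["m00"]]
E
python3 - <<'E'
from h import *
T=cv2.imread("pics/top0.png");S=cv2.imread("pics/side0.png")
hs=lambda I:cv2.split(cv2.cvtColor(I,cv2.COLOR_BGR2HSV))
h,s,v=hs(T); h2,s2,v2=hs(S)
sat=((s>90)*255).astype(np.uint8); 
print("block",rect("top",blob(sat,(370,205,408,265)),.022))
print("pad",rect("top",blob(sat,(262,222,332,302)),.004))
print("knife",rect("top",blob(((s>90)|(v<110)).astype(np.uint8)*255,(185,240,210,292)),.009))
b1=((h>100)&(h<130)&(s>120)).astype(np.uint8)*255;b2=((h2>100)&(h2<130)&(s2>120)).astype(np.uint8)*255
r1=(((h<6)|(h>174))&(s>150)).astype(np.uint8)*255;r2=(((h2<6)|(h2>174))&(s2>150)).astype(np.uint8)*255
for nm,m1,m2,B1,B2 in(("blue",b1,b2,(195,192,218,212),(258,175,282,202)),("red",r1,r2,(128,212,150,232),(230,152,248,178))):
    c1=blob(m1,B1);c2=blob(m2,B2);print(nm,c1.min(0),c1.max(0),c2.min(0),c2.max(0),tri(mean(c1),mean(c2)),plane("top",[mean(c1)],.105))
for p in((302,175),(351,162)): print("tin",plane("top",[p],.06))
print("disp",plane("top",[(398,150),(432,205),(404,208)],.03))
q=np.hstack([T[110:240,80:260],T[200:330,180:340]]);
a=cv2.resize(T[110:240,80:260],None,fx=4.4,fy=4.4,interpolation=2)
cv2.imwrite("pics/riser.png",a)
E
```

```text
block ((517.957763671875, -283.3824768066406), (105.21529388427734, 38.2318229675293), 9.644132614135742)
pad ((454.6204833984375, -54.40190887451172), (116.71376037597656, 146.07568359375), 81.05133819580078)
knife ((452.792724609375, 183.35609436035156), (18.439321517944336, 85.198486328125), 86.08267974853516)
blue [202. 199.] [208. 205.] [268. 183.] [272. 186.] (array([0.59156746, 0.15148293, 0.10929243]), np.float64(0.0002687785334712129)) [[0.59192888 0.15226337 0.105     ]]
red [134. 220.] [142. 225.] [238. 159.] [241. 170.] (array([0.5481414 , 0.30933576, 0.08999378]), np.float64(0.0010366379299154617)) [[0.54763085 0.30417885 0.105     ]]
tin [[ 0.659566   -0.06845962  0.06      ]]
tin [[ 0.68985968 -0.18485049  0.06      ]]
disp [[ 0.72533728 -0.30650343  0.03      ]
 [ 0.58919902 -0.3842195   0.03      ]
 [ 0.58244623 -0.31553461  0.03      ]]
```

View pics/riser.png

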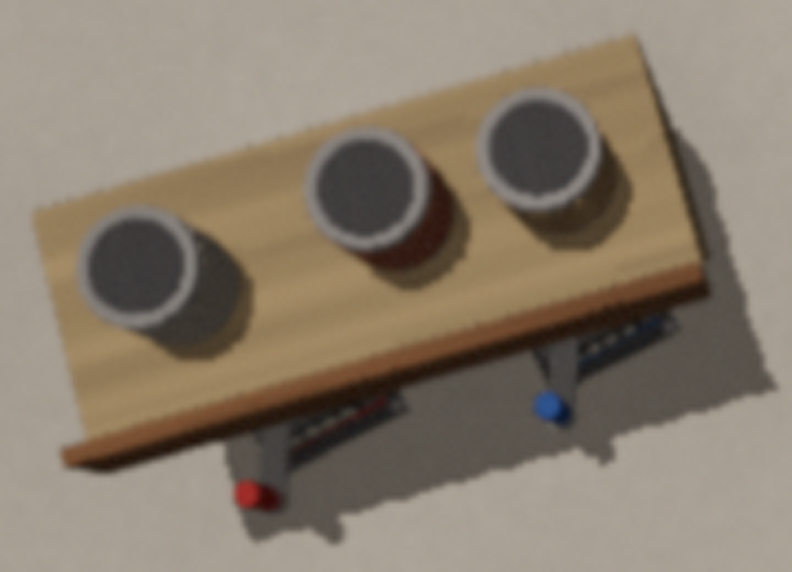

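Crop: lip front upper edge runs from about (95,215) to (241,174) in full-picture pixels. The blue lever is on the riser's -y side (right) and red on the +y side. Next I'll refine the frames and plan the approach.

```bash
cat >> h.py <<'E'
def plan(tcp,Rt,n,jaw,s=None):
    s=s or bot.state();p0=np.array(s["tool_pos"]);R0=R.from_rotvec(s["tcp_rot"])
    dr=(R0.inv()*Rt).as_rotvec();P=p0;Q=R0
    print("dist mm",np.round((np.array(tcp)-p0)*1000,1),"turn",np.round(dr,3))
    for i in range(n):
        Qn=R0*R.from_rotvec(dr*(i+1)/n);Pn=p0+(np.array(tcp)-p0)*(i+1)/n
        print(list(np.round((Q.inv()*Qn).as_rotvec(),3)+0.)and ",".join(f"{x:g}" for x in list(np.round((Q.inv()*Qn).as_rotvec(),2)+0.)+list(np.round(Q.inv().apply(Pn-P)*1000)+0.)+[jaw]))
        P,Q=Pn,Qn
def frame(z,y):  # tool z, y hint
    z=np.array(z,float);z/=np.linalg.norm(z);y=np.array(y,float);y-=z*(y@z);y/=np.linalg.norm(y)
    return R.from_matrix(np.c_[np.cross(y,z),y,z])
E
python3 - <<'E'
from h import *
T=cv2.imread("pics/top0.png");S=cv2.imread("pics/side0.png")
f=lambda I:cv2.inRange(cv2.cvtColor(I,cv2.COLOR_BGR2HSV),(95,90,30),(135,255,255))
c1=blob(f(T),(375,210,405,262));c2=blob(f(S),(285,320,335,360))
print("tape",tri(mean(c1),mean(c2)),plane("top",[mean(c1)],.022),rect("side",c2,.022),rect("top",c1,.022))
h,s,v=cv2.split(cv2.cvtColor(S,cv2.COLOR_BGR2HSV)); sm=((s>90)|(v<90)).astype(np.uint8)*255
print("block side",rect("side",blob(sm,(275,315,340,365)),.022))
L=plane("top",[(95,215.5),(240.6,174.5)],.2); d=L[0]-L[1]; print("lip",L,np.linalg.norm(d),np.degrees(np.arctan2(-d[0],d[1])),L.mean(0))
kb=np.array([.592,.152]);kr=np.array([.548,.306]);d=kr-kb;print("knob yaw",np.degrees(np.arctan2(-d[0],d[1])))
for yaw in(10,13):
    a=np.radians(yaw);
plan([.510,-.285,.33],frame([0,0,-1],[np.sin(np.radians(11)),-np.cos(np.radians(11)),0]),17,85)
E
```

```text
tape (array([ 0.53077622, -0.28395618,  0.01890511]), np.float64(0.0005308717207347124)) [[ 0.53038338 -0.28304875  0.022     ]] ((530.3737182617188, -286.00579833984375), (43.975730895996094, 33.7781982421875), 8.793362617492676) ((530.388671875, -282.50018310546875), (45.65071487426758, 35.03143310546875), 9.440587043762207)
block side ((515.2485961914062, -295.20159912109375), (114.69195556640625, 49.32828140258789), 9.473846435546875)
lip [[0.5555469  0.36096671 0.2       ]
 [0.63679281 0.06395275 0.2       ]] 0.30792562788795125 15.298579540617448 [0.59616985 0.21245973 0.2       ]
knob yaw 15.945395900922833
dist mm [ 310.8 -929.6  -73.5] turn [-1.00e-03  3.00e-03  2.65e+00]
0,0,0.16,-34,-47,4,85
0,0,0.16,-40,-41,4,85
0,0,0.16,-46,-34,4,85
0,0,0.16,-51,-27,4,85
0,0,0.16,-55,-18,4,85
0,0,0.16,-57,-10,4,85
0,0,0.16,-58,-1,4,85
0,0,0.16,-57,8,4,85
0,0,0.16,-55,17,4,85
0,0,0.16,-52,25,4,85
0,0,0.16,-47,33,4,85
0,0,0.16,-42,40,4,85
0,0,0.16,-35,46,4,85
0,0,0.16,-27,51,4,85
0,0,0.16,-19,54,4,85
0,0,0.16,-10,57,4,85
0,0,0.16,-1,58,4,85
```

```bash
python3 -m inch '[0,0,0.16,-34,-47,4,85,0,0,0.16,-40,-41,4,85,0,0,0.16,-46,-34,4,85,0,0,0.16,-51,-27,4,85,0,0,0.16,-55,-18,4,85]'
python3 -m inch '[0,0,0.16,-57,-10,4,85,0,0,0.16,-58,-1,4,85,0,0,0.16,-57,8,4,85,0,0,0.16,-55,17,4,85,0,0,0.16,-52,25,4,85]'
python3 -c "
from h import *
a=np.radians(9.5);plan([.510,-.285,.33],frame([0,0,-1],[np.sin(a),-np.cos(a),0]),10,85)"
```

```text
time_s: 0.72
tool_pos: [0.2865, 0.3653, 0.3799]
tcp_rot: [1.667, 2.662, -0.008]
force: [0.3, 0.6, 0.6]
grip_width: 0.996
time_s: 1.35
tool_pos: [0.3605, 0.077, 0.3596]
tcp_rot: [2.59, 1.77, -0.005]
force: [1.0, -0.2, -0.0]
grip_width: 0.994
dist mm [ 149.5 -362.   -29.6] turn [0.005 0.004 1.033]
0,0,0.1,-28,27,3,85
0,0,0.1,-25,30,3,85
0,0,0.1,-22,32,3,85
0,0,0.1,-19,34,3,85
0,0,0.1,-15,36,3,85
0,0,0.1,-11,38,3,85
0,0,0.1,-7,38,3,85
0,0,0.1,-3,39,3,85
0,0,0.1,1,39,3,85
0,0,0.1,5,39,3,85
```

```bash
python3 -m inch '[0,0,0.1,-28,27,3,85,0,0,0.1,-25,30,3,85,0,0,0.1,-22,32,3,85,0,0,0.1,-19,34,3,85,0,0,0.1,-15,36,3,85]'
python3 -m inch '[0,0,0.1,-11,38,3,85,0,0,0.1,-7,38,3,85,0,0,0.1,-3,39,3,85,0,0,0.1,1,39,3,85,0,0,0.1,5,39,3,85]'
python3 -c "
from h import *
a=np.radians(9.5);F=frame([0,0,-1],[np.sin(a),-np.cos(a),0]);plan([.510,-.285,.30],F,4,85)
print((R.from_rotvec(bot.state()['tcp_rot'])).as_matrix().round(3))"
```

```text
time_s: 1.98
tool_pos: [0.4336, -0.1114, 0.344]
tcp_rot: [2.959, 1.041, -0.003]
force: [-0.3, 0.3, -0.7]
grip_width: 0.999
time_s: 2.6
tool_pos: [0.5087, -0.2986, 0.3267]
tcp_rot: [3.129, 0.247, -0.005]
force: [-0.7, -0.9, 0.0]
grip_width: 0.999
dist mm [  1.3  13.6 -26.7] turn [ 0.002  0.004 -0.008]
0,0,0,1,-3,7,85
0,0,0,1,-3,7,85
0,0,0,1,-3,7,85
0,0,0,1,-3,7,85
[[ 0.988  0.157 -0.003]
 [ 0.157 -0.988 -0.003]
 [-0.004  0.002 -1.   ]]
```

```bash
python3 -m inch '[0,0,0,2,-7,12,85,0,0,0,2,-6,12,85,0,0,0,0,0,0,85]'
python3 -c "
from h import *
a=np.radians(9.5);F=frame([0,0,-1],[np.sin(a),-np.cos(a),0]);plan([.510,-.285,.174],F,5,85)
cv2.imwrite('pics/a1.png',np.hstack([cv2.resize(grab_frame('top')[150:290,330:470],(400,400)),cv2.resize(grab_frame('side')[250:390,240:380],(400,400))]))"
```

```text
time_s: 2.98
tool_pos: [0.51, -0.2854, 0.2993]
tcp_rot: [3.132, 0.245, -0.01]
force: [0.6, 1.0, 0.5]
grip_width: 0.989
dist mm [  -0.     0.4 -125.3] turn [-0.     0.006 -0.01 ]
0,0,0,0,0,25,85
0,0,0,0,0,25,85
0,0,0,0,0,25,85
0,0,0,0,0,25,85
0,0,0,0,0,25,85
```

View pics/a1.png

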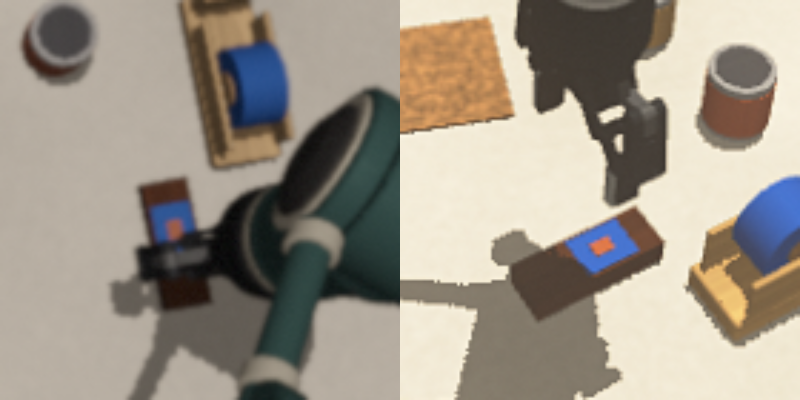

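The gripper stands over the block with its open jaws straddling it across the width: block at about (175,245) in the left crop, dispenser clear to its upper right. Descending.

```bash
python3 -m inch '[0,0,0,0,0,25,85,0,0,0,0,0,25,85,0,0,0,0,0,25,85,0,0,0,0,0,25,85,0,0,0,0,0,24,85]'
python3 -m inch '[0,0,0,0,0,2,30,0,0,0,0,0,0,30,0,0,0,0,0,0,30,0,0,0,0,0,0,30,0,0,0,0,0,0,30]'
python3 -m inch '[0,0,0,0,0,0,30,0,0,0,0,0,0,30]'
```

```text
time_s: 3.7
tool_pos: [0.5135, -0.2854, 0.1813]
tcp_rot: [3.121, 0.253, 0.011]
force: [-0.2, -0.3, 0.1]
grip_width: 0.995
time_s: 4.32
tool_pos: [0.5146, -0.2852, 0.1829]
tcp_rot: [3.118, 0.255, 0.016]
force: [-0.4, 0.2, -0.3]
grip_width: 0.453
time_s: 4.58
tool_pos: [0.5145, -0.2852, 0.1831]
tcp_rot: [3.118, 0.255, 0.017]
force: [0.0, -0.3, -1.6]
grip_width: 0.45
```

Closed at 38 mm, but the fingers sit about 9 mm too high. I'll open, go lower and regrip.

```bash
python3 -m inch '[0,0,0,0,0,0,75,0,0,0,0,0,0,75,0,0,0,0,0,0,75,0,0.02,0,-2,0,6,75,0,0,0,0,0,4,75]'
python3 -m inch '[0,0,0,0,0,1,75,0,0,0,0,0,0,75]'
```

```text
time_s: 5.2
tool_pos: [0.5128, -0.2858, 0.1727]
tcp_rot: [3.119, 0.255, 0.051]
force: [-0.4, 0.3, -0.3]
grip_width: 0.877
time_s: 5.45
tool_pos: [0.5124, -0.2857, 0.1709]
tcp_rot: [3.12, 0.255, 0.049]
force: [-0.0, -0.0, 0.0]
grip_width: 0.881
```

```bash
python3 -m inch '[0,-0.03,0,-2,0,0,75,0,0,0,0,0,0,30,0,0,0,0,0,0,30,0,0,0,0,0,0,30,0,0,0,0,0,0,30]'
python3 -m inch '[0,0,0,0,0,0,30,0,0,0,0,0,0,30]'
python3 -c "
from h import *
print((R.from_rotvec(bot.state()['tcp_rot'])).as_matrix().round(3))"
```

```text
time_s: 6.08
tool_pos: [0.5113, -0.2857, 0.1729]
tcp_rot: [3.118, 0.254, 0.001]
force: [-0.1, 0.5, 0.0]
grip_width: 0.457
time_s: 6.32
tool_pos: [0.5111, -0.2857, 0.1725]
tcp_rot: [3.119, 0.254, 0.0]
force: [-0.6, -0.6, 0.5]
grip_width: 0.456
[[ 0.987  0.162  0.001]
 [ 0.162 -0.987 -0.012]
 [-0.001  0.012 -1.   ]]
```

```bash
python3 -m inch '[0,0,0,0,0,-12,30,0,0,0,0,0,-20,30,0,0,0,0,0,-25,30,0,0,0,0,0,-15,30]'
python3 -c "
from h import *
a=np.radians(-9);plan([.449,-.055,.24],frame([0,0,-1],[np.sin(a),-np.cos(a),0]),9,30)
cv2.imwrite('pics/a2.png',cv2.resize(grab_frame('side')[210:390,180:420],(600,450)))"
```

```text
time_s: 6.82
tool_pos: [0.5101, -0.2844, 0.2461]
tcp_rot: [3.121, 0.254, -0.005]
force: [0.7, -0.1, -1.1]
grip_width: 0.455
dist mm [-61.1 229.4  -6.1] turn [0.011 0.002 0.319]
0,0,0.04,-3,-26,0,30
0,0,0.04,-4,-26,0,30
0,0,0.04,-4,-26,0,30
0,0,0.04,-5,-26,1,30
0,0,0.04,-6,-26,1,30
0,0,0.04,-7,-25,1,30
0,0,0.04,-8,-25,1,30
0,0,0.04,-9,-25,1,30
0,0,0.04,-10,-24,1,30
```

View pics/a2.png

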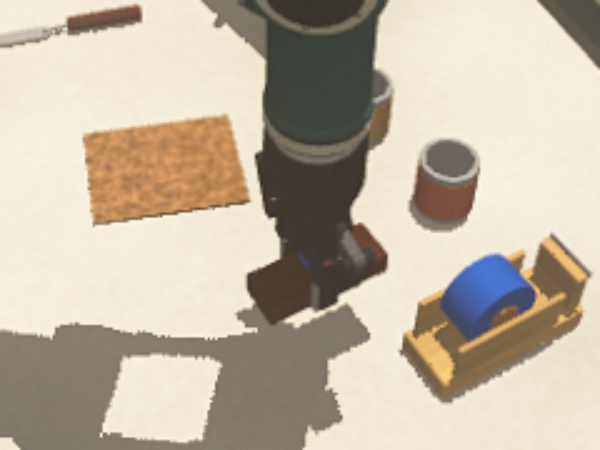

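The block hangs level in the jaws at about (315,280). Carrying it to the pad.

```bash
python3 -m inch '[0,0,0.04,-3,-26,0,30,0,0,0.04,-4,-26,0,30,0,0,0.04,-4,-26,0,30,0,0,0.04,-5,-26,1,30,0,0,0.04,-6,-26,1,30]'
python3 -m inch '[0,0,0.04,-7,-25,1,30,0,0,0.04,-8,-25,1,30,0,0,0.03,-9,-25,1,30,0,0,0.03,-9,-20,1,30,0,0,0,0,0,0,30]'
python3 -c "
from h import *
a=np.radians(-9);plan([.449,-.055,.178],frame([0,0,-1],[np.sin(a),-np.cos(a),0]),5,30)"
```

```text
time_s: 7.5
tool_pos: [0.4779, -0.1553, 0.245]
tcp_rot: [3.127, -0.075, 0.005]
force: [0.0, 0.3, -0.9]
grip_width: 0.458
time_s: 8.12
tool_pos: [0.4522, -0.0527, 0.238]
tcp_rot: [3.115, -0.298, 0.002]
force: [0.5, -0.1, -1.2]
grip_width: 0.456
dist mm [ -3.2  -2.3 -60. ] turn [ 0.013 -0.002 -0.033]
0,0,-0.01,-1,0,12,30
0,0,-0.01,-1,0,12,30
0,0,-0.01,-1,0,12,30
0,0,-0.01,-1,1,12,30
0,0,-0.01,-1,1,12,30
```

```bash
python3 -m inch '[0.01,0,-0.03,-2,0,15,30,0,0,0,-1,0,15,30,0,0,0,-1,1,14,30,0,0,0,0,1,8,30,0,0,0,0,0,3,30]'
python3 -m inch '[0,0,0,0,0,2,30,0,0,0,0,0,0,30]'
```

```text
time_s: 8.75
tool_pos: [0.4491, -0.0562, 0.1809]
tcp_rot: [3.128, -0.251, 0.007]
force: [-0.6, 0.7, 0.1]
grip_width: 0.454
time_s: 9.0
tool_pos: [0.4494, -0.0564, 0.1787]
tcp_rot: [3.127, -0.251, 0.007]
force: [-0.9, 0.6, 0.0]
grip_width: 0.458
```

```bash
python3 -m inch '[0,0,0,0,0,2,30,0,0,0,0,0,1,30,0,0,0,0,0,0,30]'
python3 -m inch '[0,0,0,0,0,1,30,0,0,0,0,0,0,30]'
```

```text
time_s: 9.38
tool_pos: [0.4499, -0.0564, 0.1766]
tcp_rot: [3.127, -0.251, 0.009]
force: [-0.1, -0.6, 0.5]
grip_width: 0.455
time_s: 9.62
tool_pos: [0.45, -0.0564, 0.1765]
tcp_rot: [3.127, -0.251, 0.008]
force: [-1.2, -0.6, 0.4]
grip_width: 0.457
```

Force went from -1 to about +0.4 N, so the pad carries the block. Release, rise and check.

```bash
python3 -m inch '[0,0,0,0,0,0,60,0,0,0,0,0,0,70,0,0,0,0,0,0,70,0,0,0,0,0,0,70,0,0,0,0,0,-8,70]'
python3 -m inch '[0,0,0,0,0,-20,70,0,0,0,0,0,-30,70,0,0,0,0,0,-35,70,0,0,0,0,0,-30,70,0,0,0,0,0,0,70]'
cat > lev.py <<'E'
from h import *
t=np.radians(15.5);ex=np.array([np.cos(t),np.sin(t),0]);ey=np.array([-np.sin(t),np.cos(t),0]);ez=np.array([0,0,1.])
K=np.array([.592,.152,0]);L=np.radians(40);zt=np.sin(L)*ex-np.cos(L)*ez;F=frame(zt,-ey)
def goal(dx,dy,z): return K+dx*ex+dy*ey+z*ez-.155*zt
def rel():
    s=bot.state();g=np.array(s["tool_pos"])+.155*R.from_rotvec(s["tcp_rot"]).as_matrix()[:,2]-K
    print("grasp rel K: x,y,z",np.round([g@ex*1000,g@ey*1000,g[2]*1000],1))
E
python3 -c "
from lev import *
plan(goal(-.087,.045,.13),F,9,0)
cv2.imwrite('pics/a3.png',np.hstack([cv2.resize(grab_frame('top')[200:320,220:360],(420,360)),cv2.resize(grab_frame('side')[220:340,180:300],(360,360))]))"
```

```text
time_s: 10.25
tool_pos: [0.4499, -0.0563, 0.1842]
tcp_rot: [3.127, -0.251, 0.008]
force: [1.1, 0.5, 0.6]
grip_width: 0.819
time_s: 10.88
tool_pos: [0.4494, -0.0558, 0.3051]
tcp_rot: [3.127, -0.251, 0.012]
force: [1.0, 0.5, -0.3]
grip_width: 0.819
dist mm [-49.3 201.2 -56.4] turn [ 0.155  0.68  -0.411]
0.02,0.08,-0.05,-9,-21,6,0
0.02,0.08,-0.05,-8,-22,6,0
0.02,0.08,-0.05,-8,-22,6,0
0.02,0.08,-0.05,-7,-22,5,0
0.02,0.08,-0.05,-7,-22,5,0
0.02,0.08,-0.05,-6,-22,5,0
0.02,0.08,-0.05,-5,-23,5,0
0.02,0.08,-0.05,-5,-23,5,0
0.02,0.08,-0.05,-4,-23,5,0
```

View pics/a3.png

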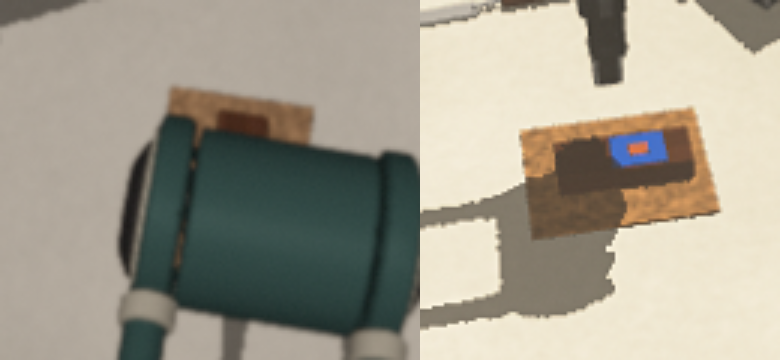

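The block lies flat and released on the pad, tape up, centred at about (625,160) in the right crop. On to the lever pre-position.

```bash
python3 -m inch '[0.02,0.08,-0.05,-9,-21,2,0,0.02,0.08,-0.05,-8,-22,4,0,0.02,0.08,-0.05,-8,-22,6,0,0.02,0.08,-0.05,-7,-22,6,0,0.02,0.08,-0.05,-7,-22,5,0]'
python3 -m inch '[0.02,0.08,-0.05,-6,-22,5,0,0.02,0.08,-0.05,-5,-23,5,0,0.02,0.08,-0.05,-5,-23,5,0,0.02,0.08,-0.05,-4,-23,5,0,0,0,0,0,0,0,0]'
python3 -c "
from lev import *
plan(goal(-.087,.045,.13),F,2,0);rel();print(bot.state()['qpos'])
T=grab_frame('top');S=grab_frame('side')
cv2.imwrite('pics/a4.png',np.hstack([cv2.resize(T[140:280,110:250],(400,400)),cv2.resize(S[110:250,180:320],(400,400))]))"
```

```text
time_s: 11.6
tool_pos: [0.4163, 0.058, 0.2679]
tcp_rot: [-3.01, -0.148, -0.619]
force: [0.1, 0.4, -0.5]
grip_width: -0.004
time_s: 12.22
tool_pos: [0.3838, 0.1489, 0.233]
tcp_rot: [-2.794, -0.458, -1.059]
force: [-0.6, -0.4, -0.3]
grip_width: 0.002
dist mm [16.4 -3.4 15.7] turn [-0.039 -0.027  0.04 ]
-0.02,-0.01,0.02,11,4,-1,0
-0.02,-0.01,0.02,11,4,-1,0
grasp rel K: x,y,z [-98.9  58.7 117. ]
[ 0.30163105 -0.23411546  2.55350452  0.19016596  0.09901723  1.3651273 ]
```

View pics/a4.png

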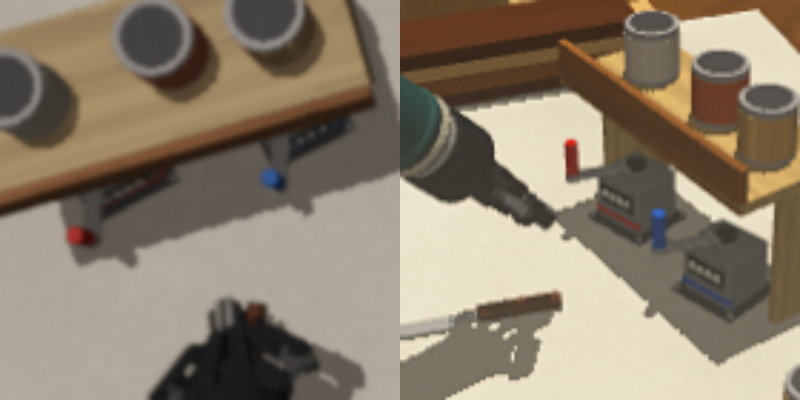

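Fingers are shut and leaning, with the tip at about (228,300) in the left crop. The blue knob at (272,179) matches the estimate, and the tip offset agrees with it. Moving in beside it on the +y side.

```bash
python3 -m inch '[-0.02,-0.01,0.02,13,4,4,0,-0.02,-0.01,0.02,13,4,4,0]'
python3 -c "
from lev import *
plan(goal(-.007,.042,.100),F,4,0);rel()"
```

```text
time_s: 12.58
tool_pos: [0.4115, 0.1467, 0.2449]
tcp_rot: [-2.844, -0.376, -1.042]
force: [1.7, -0.3, -0.1]
grip_width: -0.001
dist mm [ 66.5  17.3 -26.2] turn [ 0.006 -0.004 -0.006]
0,0,0,9,0,16,0
0,0,0,9,0,16,0
0,0,0,9,0,16,0
0,0,0,9,0,16,0
grasp rel K: x,y,z [-75.2  42.2 126.6]
```

```bash
python3 -m inch '[0,0,0,9,0,16,0,0,0,0,9,0,16,0,0,0,0,9,0,15,0,0,0,0,8,0,14,0,0,0,0,0,0,0,0]'
python3 -c "
from lev import *
plan(goal(-.007,.042,.100),F,1,0);rel()
T=grab_frame('top');S=grab_frame('side')
cv2.imwrite('pics/a5.png',np.hstack([cv2.resize(T[140:260,130:250],(400,400)),cv2.resize(S[110:230,210:330],(400,400))]))"
```

```text
time_s: 13.2
tool_pos: [0.4828, 0.1598, 0.2232]
tcp_rot: [-2.85, -0.36, -1.046]
force: [0.6, -0.1, -0.1]
grip_width: -0.002
dist mm [-4.8  4.2 -4.5] turn [ 0.015 -0.005 -0.014]
0.01,-0.01,-0.01,-6,-5,1,0
grasp rel K: x,y,z [ -2.9  34.4 105. ]
```

View pics/a5.png

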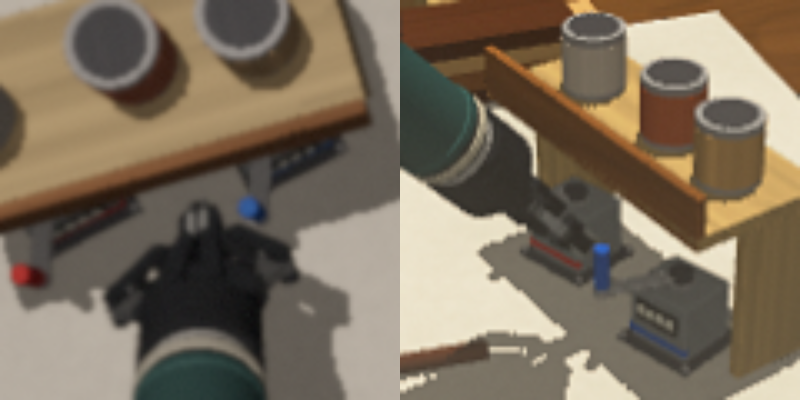

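Finger tip at (200,210) in the left crop, just left of the blue knob at (250,208) with a gap, and clear of lip and red. Pushing toward -y.

```bash
python3 -m inch '[0,0,0,-4,6,0,0,0,0,0,0,10,0,0,0,0,0,0,12,0,0,0,0,0,0,12,0,0,0,0,0,0,12,0,0]'
python3 -c "
from lev import *
plan(goal(-.006,-.046,.101),F,4,0);rel()"
```

```text
time_s: 13.92
tool_pos: [0.4867, 0.1101, 0.2205]
tcp_rot: [-2.85, -0.365, -1.036]
force: [0.4, 3.5, 0.0]
grip_width: 0.003
dist mm [ 15.8 -30.7  -0.7] turn [ 0.009  0.001 -0.012]
0,0,0,1,8,1,0
0,0,0,1,8,1,0
0,0,0,1,8,1,0
0,0,0,1,8,1,0
grasp rel K: x,y,z [-13.1 -13.7 101.7]
```

```bash
python3 -m inch '[0,0,0,3,9,3,0,0,0,0,3,9,3,0,0,0,0,2,8,2,0,0,0,0,1,6,1,0]'
python3 -c "
from lev import *
plan(goal(-.006,-.05,.101),F,2,0);rel()
T=grab_frame('top');S=grab_frame('side')
cv2.imwrite('pics/a6.png',np.hstack([cv2.resize(T[140:260,150:270],(400,400)),cv2.resize(S[130:250,230:350],(400,400))]))"
```

```text
time_s: 14.42
tool_pos: [0.5027, 0.0833, 0.2192]
tcp_rot: [-2.842, -0.37, -1.024]
force: [-0.9, 4.6, -0.0]
grip_width: -0.002
dist mm [ 0.9 -7.7  0.5] turn [-0.003  0.005 -0.012]
0,0,-0.01,0,4,-1,0
0,0,-0.01,0,4,-1,0
grasp rel K: x,y,z [ -5.4 -42.  100. ]
```

View pics/a6.png

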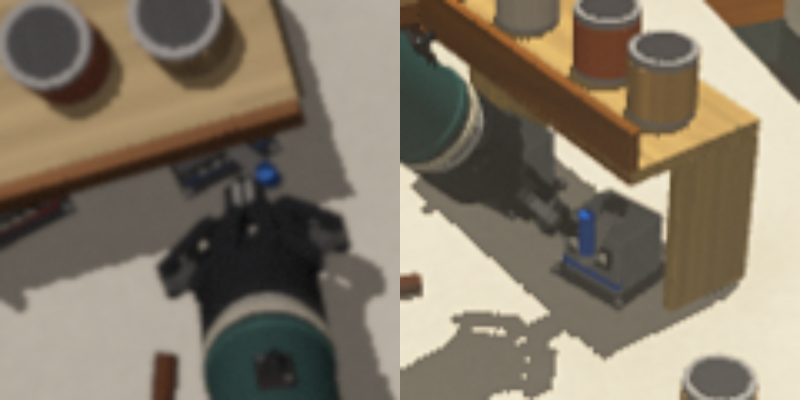

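The knob is at (267,174) in the left crop, roughly 62 of 70 mm along. Pushing on to the stop while watching the force.

```bash
python3 -m inch '[0,0,0,0,6,0,0,0,0,0,0,4,0,0]'; python3 -m inch '[0,0,0,1,4,1,0,0,0,0,0,3,0,0]'
python3 -c "
from lev import *
rel();T=grab_frame('top')
m=cv2.inRange(cv2.cvtColor(T,cv2.COLOR_BGR2HSV),(100,120,40),(130,255,255));c=blob(m,(205,180,250,205));p=plane('top',[mean(c)],.105)[0]-K;print(p@ex,p@ey,mean(c))"
```

```text
time_s: 14.78
tool_pos: [0.5032, 0.0744, 0.2183]
tcp_rot: [-2.84, -0.373, -1.019]
force: [-1.6, 4.4, 0.4]
grip_width: -0.001
time_s: 15.02
tool_pos: [0.5058, 0.0694, 0.2184]
tcp_rot: [-2.835, -0.377, -1.015]
force: [0.7, 7.5, -2.5]
grip_width: 0.002
grasp rel K: x,y,z [ -6.4 -54.6  98.8]
0.01208815376514908 -0.06586111286592705 [231.95726495726493, 188.93162393162393]
```

```bash
python3 -m inch '[0,0,0,0,4,0,0,0,0,0,0,3,0,0]'
python3 -c "
from lev import *
rel();T=grab_frame('top')
cv2.imwrite('pics/a7.png',np.hstack([cv2.resize(T[160:220,200:260],(500,500)),cv2.resize(grab_frame('side')[160:220,260:320],(300,500))]))"
```

```text
time_s: 15.32
tool_pos: [0.5062, 0.0643, 0.2174]
tcp_rot: [-2.831, -0.383, -1.008]
force: [-4.9, 5.7, 1.4]
grip_width: 0.003
grasp rel K: x,y,z [ -7.8 -58.5  97.6]
```

View pics/a7.png

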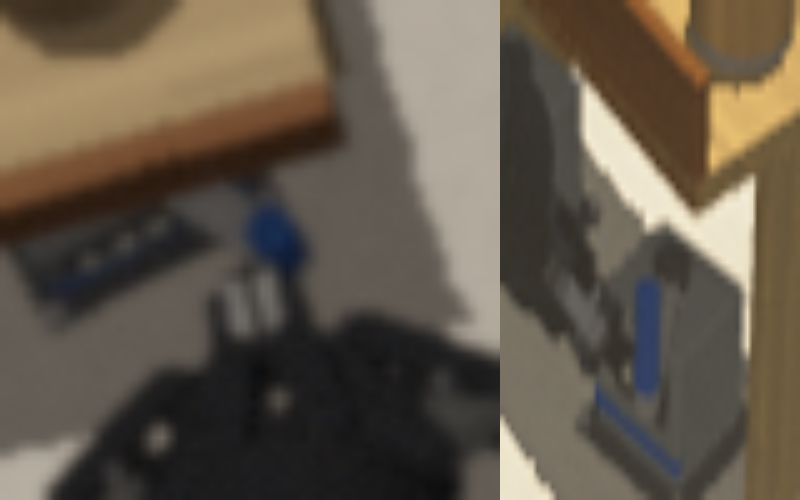

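```bash
python3 -c "
from lev import *
p,e=tri([200+267/8.33,160+222/8.33],[289.6,160+283/8.33]);q=plane('top',[[200+267/8.33,160+222/8.33]],.111)[0]
s=bot.state();t=np.array(s['tool_pos'])+.173*R.from_rotvec(s['tcp_rot']).as_matrix()[:,2]
piv=K+.061*ex-.035*ey
for n,v in(('tri',p),('pl',q),('tip',t)):
  d=v-piv;print(n,v.round(4),e,'riser rel pivot',(d@ex).round(4),(d@ey).round(4),'lever',(np.arctan2(d@ey,d@ex)%(2*np.pi)-np.radians(150)).round(3))
plan(goal(-.006,-.06,.101),F,1,0)"
```

```text
tri [0.6259 0.0909 0.1101] 0.00042185719584551703 riser rel pivot -0.0447 -0.0329 lever 1.158
pl [0.6255 0.0909 0.111 ] 0.00042185719584551703 riser rel pivot -0.045 -0.0328 lever 1.153
tip [0.6109 0.0967 0.0836] 0.00042185719584551703 riser rel pivot -0.0576 -0.0234 lever 0.909
dist mm [0.1 1.8 2.4] turn [-0.019  0.011 -0.009]
-0.02,0.01,-0.01,2,-2,-1,0
```

By triangulation the knob has moved a 70 mm chord, which matches a full swing. But it has slid to the fingertip's corner and the force direction is odd. To be sure, I'll back off 18 mm, reach about 10 mm deeper and push again.

```bash
python3 -m inch '[-0.02,0.01,-0.01,2,-12,-1,0,0,0,0,0,-10,0,0,0,0,0,6,-2,4,0,0,0,0,5,0,4,0,0,0,0,0,0,0,0]'
python3 -c "
from lev import *
rel();plan(goal(.004,-.035,.103),F,1,0)"
```

```text
time_s: 16.05
tool_pos: [0.5095, 0.0908, 0.2172]
tcp_rot: [-2.848, -0.386, -1.024]
force: [-0.5, 4.8, -0.1]
grip_width: 0.001
grasp rel K: x,y,z [  2.9 -37.1  97.7]
dist mm [-0.3  1.9  4.5] turn [ 0.001  0.008 -0.001]
0,0.01,0,3,-2,-3,0
```

```bash
python3 -m inch '[0,0,0,5,6,0,0,0,0,0,2,6,1,0,0,0,0,2,5,1,0]'
python3 -m inch '[0,0,0,1,5,1,0,0,0,0,0,2,0,0]'
python3 -c "
from lev import *
rel()
T=grab_frame('top')
cv2.imwrite('pics/a8.png',np.hstack([cv2.resize(T[160:220,200:260],(500,500)),cv2.resize(grab_frame('side')[160:220,260:320],(300,500))]))"
```

```text
time_s: 16.42
tool_pos: [0.5208, 0.0795, 0.2201]
tcp_rot: [-2.84, -0.395, -1.009]
force: [-10.0, 14.2, 5.1]
grip_width: -0.004
time_s: 16.68
tool_pos: [0.5219, 0.0776, 0.22]
tcp_rot: [-2.828, -0.407, -0.995]
force: [-7.1, 8.6, 5.3]
grip_width: -0.002
grasp rel K: x,y,z [  9.9 -48.3  99.5]
```

View pics/a8.png

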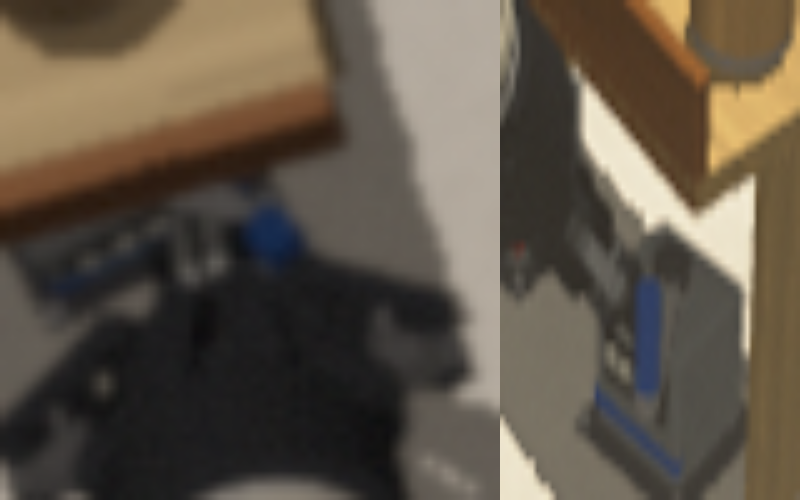

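The knob stays at (267,222) while the force rises to 14 N, so the lever is hard on its stop. Now letting it home: retreat toward +y, then back out.

```bash
python3 -m inch '[0,0,0,-5,-8,-4,0,0,0,0,-4,-20,-2,0,0,0,0,0,-22,0,0,0,0,0,0,-22,0,0,0,0,0,0,-18,0,0]'
python3 -c "
from lev import *
rel();plan(goal(-.1,.042,.13),F,4,0)"
```

```text
time_s: 17.4
tool_pos: [0.4877, 0.1607, 0.2234]
tcp_rot: [-2.826, -0.398, -1.007]
force: [0.7, 0.1, 0.3]
grip_width: 0.0
grasp rel K: x,y,z [1.000e-01 4.030e+01 1.036e+02]
dist mm [-99.3 -21.6  25.4] turn [-0.026  0.011 -0.   ]
-0.01,0,0,-16,-2,-21,0
-0.01,0,0,-16,-2,-21,0
-0.01,0,0,-15,-2,-21,0
-0.01,0,0,-15,-2,-21,0
```

```bash
python3 -m inch '[-0.01,0,0,-10,-2,-21,0,-0.01,0,0,-10,-2,-21,0,-0.01,0,0,-8,-2,-21,0,0,0,0,-5,-2,-25,0,0,0,0,0,0,0,0]'
python3 -c "
from lev import *
rel();T=grab_frame('top');S=grab_frame('side')
cv2.imwrite('pics/a9.png',np.hstack([cv2.resize(T[120:300,110:350],(400,300)),cv2.resize(S[120:300,180:420],(400,300))]))
print(plane('top',[mean(blob(cv2.inRange(cv2.cvtColor(T,cv2.COLOR_BGR2HSV),(100,120,40),(130,255,255)),(195,192,218,212)))],.105), bot.state()['force'])
"
```

```text
time_s: 18.02
tool_pos: [0.4094, 0.1455, 0.2757]
tcp_rot: [-2.845, -0.382, -1.047]
force: [0.7, -0.6, -0.0]
grip_width: -0.002
grasp rel K: x,y,z [-77.3  41.4 157.6]
[[0.59204245 0.15238233 0.105     ]] [ 1.00975112 -1.09593918 -0.26398012]
```

View pics/a9.png

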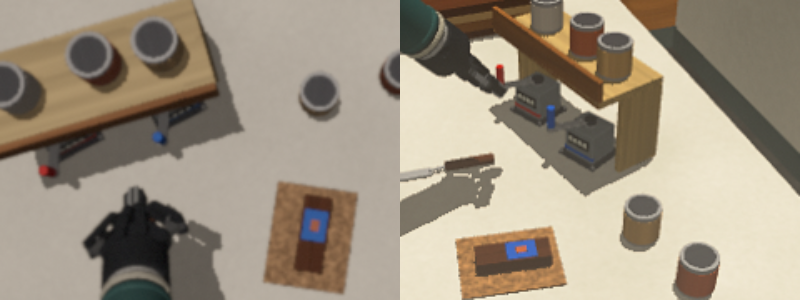

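The blue knob is back exactly at its starting point, red is unmoved, and the block lies centred on the pad with its tape up. The robot is clear of everything, so I'm handing in.

```bash
python3 -c "
from station import ticket
print(ticket.sign_off())"
```

```text
the job is handed in; nothing more can be done
None
```

The walnut offcut is on the cork pad, and I swung the blue lever to its stop once and let it spring home. I handed the job in at about 18 s of the 46 s allowed; no verdict is reported.

**Offcut:** I gripped it across its 40 mm width and regripped once because the first hold was too high. I lowered it until the pad took its weight, then opened the jaws. The last picture shows it flat, about centred on the pad, with the tape up.

**Lever:** I pushed the blue knob with the fingers shut and leaning about 40 degrees.
- **First push:** the knob slid to the corner of the fingertip, so I backed off, reached about 10 mm deeper and pushed again.
- **At the stop:** the knob stayed in the same place while the force rose to a peak of about 17 N (all axes), and its 70 mm travel matches a full swing.
- **Let go:** the blue knob was then measured at (0.592, 0.152), the same as at the start.

**Other items:** In the last picture the red lever, the knife, the riser and the tins in view look unmoved. The dispenser was not in that crop. The robot stands clear of everything, with only sensor noise on the force reading.

**Checks that disagreed:**
- The riser position worked out from its front lip differed by about 13 mm along its width from the one worked out from the knobs. I relied on the knobs.
- With the knob-based pivot, the camera put the lever at about 1.15 rad at the stop, more than the 1.05 rad it can reach. I took the stop from the knob's travel and the rise in force.
- During the second push, up to about 6 N of the force pointed back out of the riser. I took it for friction on the knob; a light touch on the riser can't be fully ruled out, but it would be under the 10 N limit.

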